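# Load the vegetable washer and set its timer to the red tab

## Robot

A 7-joint arm with a two-finger parallel gripper is mounted at the origin on the work surface. World frame = base frame: x ahead of the robot, y to its left, z up, the work surface at z = 0. Lengths are in m, angles in rad, forces in N, time in s.
With the tool pointing down it reaches from about 0.425 to 0.875 m from the base axis. Payload 4.7 kg.
Tool frame: the origin (TCP) lies on the centre line of the jaws, within the pads' length; the fingertips stand 14 mm ahead of it and the grasp point (between the pads) lies 5 mm behind it; z points along the fingers, y is the line along which they close (so a half turn about z gives the same grasp; the last joint's range is limited). The gripper opens to 87 mm and grips with 3 to 60 N. Pads are 19 mm wide; open, the fingers measure 117 mm over their backs; the gripper's body (75 mm by 190 mm) begins 51 mm behind the grasp point.
Start: joints at [1.305, 0.321, -0.07, 1.45, 0.023, 1.371, -0.057], TCP at [0.179, -0.625, 0.237] pointing down, gripper open.
Joint ranges: [-2.86, 2.86], [-0.3, 2.09], [-1.38, 1.24], [0.06, 2.45], [-1.56, 4.7], [0.09, 2.05], [-2.69, 2.69]. Speed limits (rad/s): [2.57, 2.57, 3.14, 3.14, 3.14, 3.14, 3.14].

## Interface

Orientations are given as a rotation vector (axis times angle).
In Python, from bench import ctrl gives the robot as it stands.
- The arm moves only by the tool send_rows, never from a script. Its argument "steps" is a list of rows, each an object of numbers: "tx", "ty", "tz": the shift along the tool's x, y, z in units of 60 mm (1.0 is 60 mm); "turn": the turn about the tool's z in units of 8 degrees (1.0 is 8 degrees); "grip": the opening, from 0 (shut) to 1 (fully open). A call has 1 to 12 rows; each row shifts and turns the commanded pose from where the row before left it, along the tool's axes as they then stand; what a row does not reach is not made up. A row lasts 1/8 s, in which the tool goes at most 62.5 mm and 10.7 degrees, less where a joint would pass 70% of its speed; a pose out of reach is approached as far as the arm can. A call is refused whole if a number of a shift passes 1 or a number of a turn 1, either way. A call with a gripper value outside its range is refused whole. The fingers move at their own pace and stop on an object; "newtons" is the grip in N (left out, the last holds). Time passes only in rows, so rows that do not move let the fingers close. It gives the time, the measured TCP pose, the force, the opening and the grip force at its end, in the units of the state.
- ctrl.get_state(): the state, without advancing time (a new reading comes with each control period).
- ctrl.get_image(name): name is "scene" or "top" or "wrist"; returns a dict with "pixels" (400x640x3 uint8, red, green, blue), "K" (3x3 intrinsics, pixels), "dist" ([k1, k2, p1, p2, k3] as OpenCV has them; the pictures are not rectified), "cam_to_world" (4x4, takes a point from camera to world coordinates); the wrist camera has in their place "T_tool_cam" (4x4, takes a point from camera to tool coordinates, whose origin is the TCP and whose axes are the flange's). Camera axes: x right, y down, z forward; pixel columns grow to the right and rows downward; lengths in m; the calibration is good to about 2 mm. A picture is of the moment at which its call begins: read the wrist's pose just before it. There is no depth.
- ctrl.close_job(): hands the job in; it is judged then, once.
The state is a dict: "time": time; "joint_positions": joint angles; "qd": joint speeds; "joint_torque": joint torques, N m; "position": TCP position; "tool_rot": TCP orientation; "ft_force": force on the tool from outside, world axes, zero at the start; "torque": the same for the moment, N m; "grip_width": opening from 0.0 (shut) to 1.0 (fully open); "grip_force": force on a finger pad.
Only numpy, scipy, OpenCV 4.12 (cv2) and the standard library are available. Lean on these libraries where they do the work, as an engineer would, in place of code of your own. Each camera call takes 0.05 s, during which the arm holds its last target. There are 200 camera calls.

## Task

Take the purple eggplant out of the crate and lay it gently, without dropping it, flat on the floor of the washer's tub beside the white daikon. Then turn the timer knob until its white pointer points at the red tab on the dial, and let go. Leave the other vegetables in the crate and the daikon in the tub, and do not knock the bottle, punnet, mug or jar about.

Things in the scene. Friction and masses are not known exactly. Their poses are not given: they have to be found in the camera images.
- washer: White countertop vegetable washer, fixed, 320 mm deep (its x) by 280 mm wide (its y). Origin: centre of its underside; the front faces its -x. The front 220 mm is an open tub; the rear 100 mm (x 60 to 160 mm) is a control panel that faces the front, sloping up at 35 degrees from z 105 mm at the tub's rim to z 175 mm at the back
- tub_floor (a point): centre of the floor of the washer's open tub, on its grey surface (washer frame x -50, y 0, z 30 mm); axes as the washer's. Inside, the tub is 200 mm along x and 260 mm along y; walls 10 mm thick, rim 75 mm above the floor
- spout (a point): mouth of a fixed steel spout, 16 mm thick, 224 mm above the table (washer frame x 68, y -112 mm), over the right part of the panel, where it rises at x 140, y -112 mm to z 258 mm
- dial_center (a point): point on the face of the sloped panel at the knob's axis (washer frame x 110, y 45, z 140 mm). Axes as the washer's: the knob's axis leaves the panel at 35 degrees from vertical, leaning to the washer's -x
- timer_knob (a joint): angle of the black timer knob, rad, 0 to 4.71 between stops; grows as it turns clockwise seen from outside the panel. At 0 the pointer aims at the lower left of the dial (135 degrees anticlockwise from straight up the slope); stiff enough to stay where it is left
- set_tab (a joint): angle of the red tab on the white dial, on the same scale as the knob: the pointer aims at the tab when both read the same. The tab is flush and cannot be moved by hand
- knob_grip (a point): where to grip: on the knob's axis, 30 mm above the panel. The knob is a black disc 72 mm across, its top 8 mm above the panel, and across it an upright grip bar 64 mm long, 16 mm thick, its top 40 mm above the panel, with a white line on the pointer's half. Axes: x along the bar to the pointer, z out of the panel along the knob's axis
- pointer_tip (a point): tip of the knob's white pointer, 44 mm from the axis, 3 mm above the panel
- tab_mark (a point): where the pointer's tip must come: on the same circle (44 mm from the axis, 3 mm above the panel), at the middle of the red tab, which is 10 mm wide and lies just outside this circle
- crate: cream open crate, fixed, 220 mm (its x) by 322 mm (its y), 60 mm high, walls and floor 6 mm thick. Origin: centre of its underside. Four vegetables lie in it side by side roughly along its x, about 70 mm apart, in any order
- eggplant: purple, slightly bent eggplant with a green cap at its -x end, lying along its x: purple body from x -74 to 78 mm, cap and stem to -95 mm; 44 mm thick in the middle (38 mm near the cap, 45 mm near the other end). Origin: underside, at the middle; z up as it lies; 110 to 220 g
- eggplant_mid (a point): inside the eggplant at its middle, 22 mm above its underside; axes as the eggplant's
- cucumber: dark green cucumber in the crate, 166 mm along its x, 36 mm thick. Origin: underside, at the middle
- squash: yellow squash in the crate, about 145 mm along its x, 34 to 44 mm thick. Origin: underside, at the middle
- carrot: orange carrot in the crate, about 175 mm along its x, 34 mm tapering to 20 mm thick. Origin: underside, at the middle
- daikon: white daikon lying in the tub along the washer's x, anywhere across its middle, 168 mm long, 48 mm thick. Origin: underside, at the middle
- spray_bottle: standing clear bottle with a red cap, 64 mm across, 190 mm high. Origin: centre of its underside
- punnet: empty clear plastic punnet, 100 by 150 mm, 60 mm high. Origin: centre of its underside
- mug: blue mug, 80 mm across, 90 mm high, handle at its +y. Origin: centre of its underside
- jar: closed jar with a yellow lid, 60 mm across, 75 mm high, on the table between the robot and the gap between crate and washer. Origin: centre of its underside
Mind the look-alikes: they are no part of the job. There is more than one size of the cucumber; the one meant has the size given above.

How it is judged:
On the way, in this order (a step that is already met when the one before it is completed fails the run):
1. the eggplant lies flat on the tub's floor, let go (x of eggplant_mid in the frame of washer between -0.14 and 0.04 m and y of eggplant_mid in the frame of washer between -0.125 and 0.125 m and z of eggplant_mid in the frame of washer below 0.062 m and angle between eggplant's own x axis and vertical between 1.4 and 1.74 rad and contact force between eggplant and the fingers below 0.1 N and linear speed of eggplant below 0.03 m/s), for 0.2 s.
2. the pointer aims at the red tab (distance between pointer_tip and tab_mark below 0.0048 m), for 0.2 s.
At the end, for the whole second after the job is handed in: Eggplant released and at rest flat (within 10 deg) on the tub floor, its middle under 32 mm above it, 10 mm or more from front and rear walls, 5 mm from side walls; pointer tip within 4.8 mm (6 deg) of the tab's middle, knob still; cucumber, squash, carrot in the crate, daikon in the tub (all of step 1 and distance between pointer_tip and tab_mark below 0.0048 m and velocity of joint timer_knob between -0.05 and 0.05 rad/s and x of cucumber in the frame of crate between -0.11 and 0.11 m and y of cucumber in the frame of crate between -0.16 and 0.16 m and z of each of cucumber, squash, carrot in the frame of crate below 0.05 m and x of squash in the frame of crate between -0.11 and 0.11 m and y of squash in the frame of crate between -0.16 and 0.16 m and x of carrot in the frame of crate between -0.11 and 0.11 m and y of carrot in the frame of crate between -0.16 and 0.16 m and z of daikon in the frame of washer below 0.06 m and x of daikon in the frame of washer between -0.15 and 0.05 m and y of daikon in the frame of washer between -0.13 and 0.13 m); the robot touches nothing.
It fails at once if the eggplant is dropped or thrown: it moves faster than 0.8 m/s (a fall of some 33 mm) while the fingers do not touch it (linear speed of eggplant above 0.8 m/s and contact force between eggplant and the fingers below 0.05 N).
It fails at once if another vegetable is lifted out of the crate or the daikon out of the tub (z of any of cucumber, squash, carrot in the frame of crate above 0.09 m or z of daikon in the frame of washer above 0.12 m).
It fails at once if the bottle, punnet, mug or jar is knocked more than 40 mm from its place, or the bottle, mug or jar is tipped over (distance of any of spray_bottle, punnet, mug, jar from where it was at the start of the episode above 0.04 m or angle between any of spray_bottle, mug, jar's own z axis and vertical above 0.6 rad).
It also fails if it takes over 67 s, if anything falls off the work surface, if the arm or the gripper's body presses on something with over 40 N, if the wrist force passes 120 N, or if a joint passes its speed limit or range.

## Working session

There is one attempt and no reset: what is moved stays moved. The work goes in short steps, Python scripts to look and compute and a tool call to move; the robot and the scene stay as the last step left them, time stands still between calls to the robot, and variables do not carry over. Pictures are saved under pics/ and viewed, at most 10 in all, crops included, and the job is handed in when it is done.

Besides the shell and the picture viewer there is one more tool, called after "Call:" by a JSON object that holds its "api" and its "payload", one argument or row to a line. send_rows: Moves the arm, as the interface text tells. Its arguments: {"type":"object","properties":{"steps":{"type":"array"},"newtons":{"type":"number"}},"required":["steps"]}

```bash
ls; mkdir -p pics; python3 - <<'E'
from bench import ctrl
import cv2,pickle
d={}
for n in("scene","top","wrist"):
    im=ctrl.get_image(n); d[n]=im
    cv2.imwrite(f"pics/{n}0.png",im["pixels"][:,:,::-1])
    print(n,im["K"],im["dist"],im.get("cam_to_world",im.get("T_tool_cam")))
pickle.dump(d,open("im0.pkl","wb"))
print(ctrl.get_state())
E
```

```text
pics
scene [[441.51878013   0.         315.74360255]
 [  0.         441.51878013 194.81316765]
 [  0.           0.           1.        ]] [0.04095123 0.         0.         0.         0.        ] [[-0.69565761  0.56926757 -0.43817225  1.04551834]
 [ 0.71837161  0.54986606 -0.42613325  0.54636885]
 [-0.00164779 -0.61121335 -0.79146417  1.10142766]
 [ 0.          0.          0.          1.        ]]
top [[375.41683986   0.         324.65051085]
 [  0.         375.41683986 196.82523007]
 [  0.           0.           1.        ]] [-0.0444734  0.         0.         0.         0.       ] [[-5.42270453e-03 -9.92543192e-01  1.21772764e-01  3.33404370e-01]
 [-9.99985296e-01  5.37834894e-03 -6.92939637e-04  2.33482419e-02]
 [ 3.28361022e-05 -1.21774731e-01 -9.92557763e-01  1.37840528e+00]
 [ 0.00000000e+00  0.00000000e+00  0.00000000e+00  1.00000000e+00]]
wrist [[302.11749604   0.         317.57306562]
 [  0.         302.11749604 198.90450741]
 [  0.           0.           1.        ]] [-0.03295893  0.          0.          0.          0.        ] [[ 6.19605486e-04 -9.70296779e-01 -2.41916881e-0
[... 228 characters left out ...]
: 0.15, 'joint_positions': array([ 1.30507348,  0.32167216, -0.07006765,  1.45138703,  0.02260004,
        1.37080892, -0.05689902]), 'qd': array([ 0.00010012, -0.00200786, -0.00020941, -0.00260868, -0.00176856,
       -0.00091194, -0.00038189]), 'joint_torque': array([ 4.57374454e-04, -4.91796112e+01, -4.04135864e-01, -3.12874961e+01,
       -6.39258698e-02,  4.05755953e-02,  6.43742987e-05]), 'position': array([ 0.17935673, -0.62435054,  0.23570388]), 'tool_rot': array([-3.10944724e+00, -4.37922514e-01,  4.68009708e-04]), 'ft_force': array([ 0.5707273 , -0.54786827, -0.79238792]), 'torque': array([-0.02583017,  0.03325763, -0.01895867]), 'grip_force': 0.0, 'grip_width': 1.0035701212258767}
```

View pics/top0.png

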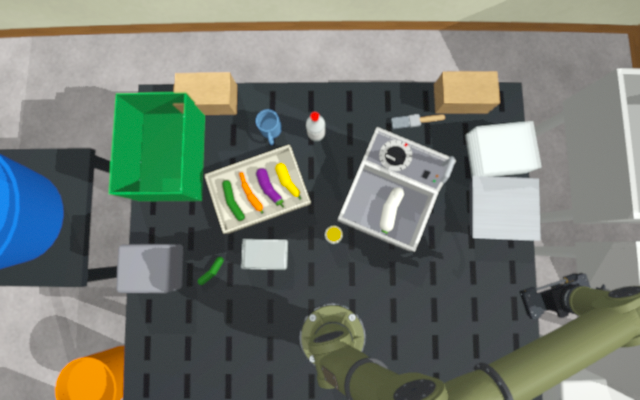

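View pics/scene0.png

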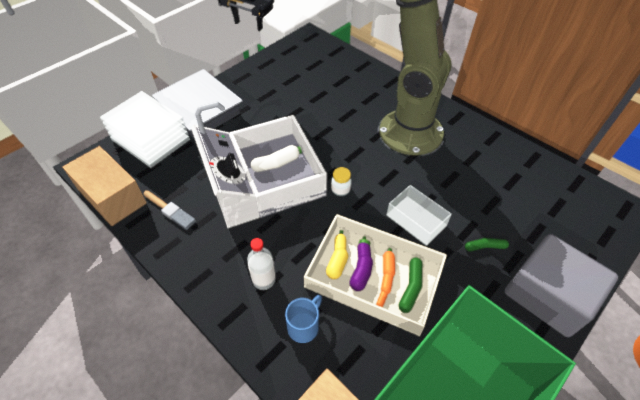

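The top view shows the crate around (257,190) with the vegetables from left to right: cucumber, carrot, eggplant (268,187), squash. The washer is around (396,188), with the dial at (396,155) and the daikon at (392,210). The scene view confirms this layout.

```bash
cat > h.py <<'E'
import numpy as np,cv2
from bench import ctrl
from scipy.spatial.transform import Rotation as R
def tool(s):
    T=np.eye(4);T[:3,:3]=R.from_rotvec(s["tool_rot"]).as_matrix();T[:3,3]=s["position"];return T
def ray(im,uv,T=None):
    T=im["cam_to_world"] if T is None else T
    p=cv2.undistortPoints(np.array(uv,float).reshape(-1,1,2),im["K"],im["dist"]).reshape(-1,2)
    d=np.c_[p,np.ones(len(p))]@T[:3,:3].T
    return T[:3,3],d
def plane(im,uv,p0,n=(0,0,1),T=None):
    o,d=ray(im,uv,T);n=np.array(n,float)
    return o+d*(((np.array(p0)-o)@n)/(d@n))[:,None]
def onz(im,uv,z,T=None): return plane(im,uv,(0,0,z),T=T)
def proj(im,P,T=None):
    T=im["cam_to_world"] if T is None else T
    W=np.linalg.inv(T);return cv2.projectPoints(np.array(P,float).reshape(-1,3),cv2.Rodrigues(W[:3,:3])[0],W[:3,3],im["K"],im["dist"])[0].reshape(-1,2)
E
python3 - <<'E'
import pickle,cv2,numpy as np
from h import *
d=pickle.load(open("im0.pkl","rb"))
t=d["top"];c=t["pixels"][115:260,200:466,::-1]
cv2.imwrite("pics/topcrop.png",cv2.resize(c,None,fx=3,fy=3,interpolation=cv2.INTER_CUBIC))
c=d["scene"]["pixels"][90:240,180:400,::-1]
cv2.imwrite("pics/scenecrop.png",cv2.resize(c,None,fx=3.6,fy=3.6,interpolation=cv2.INTER_CUBIC))
E
```

```text
(no output)
```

View pics/topcrop.png

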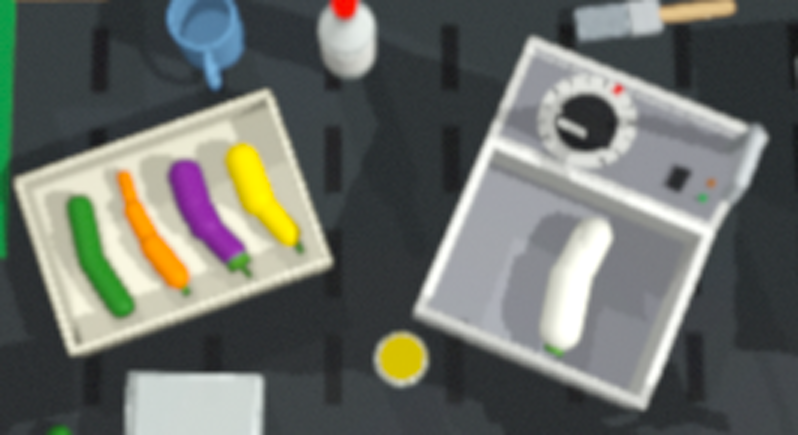

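View pics/scenecrop.png

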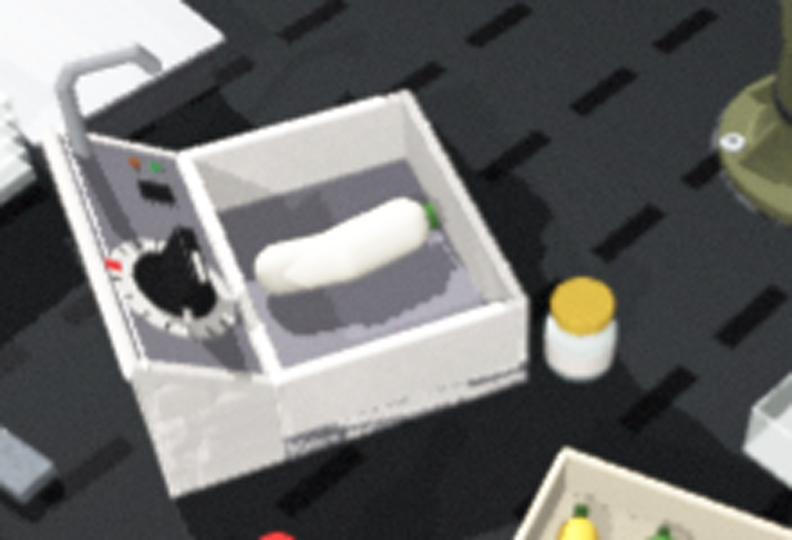

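The crops show the tub corners at (415,313), (645,408), (492,145) and (710,232) in the top crop, and the red tab at (618,90). The white pointer line is near (571,127), aiming left, and the spout is at the right. The daikon lies to the right of the tub's middle, which leaves the left side free.

```bash
cat > m.py <<'E'
import pickle,cv2,numpy as np,json
from h import *
from scipy.optimize import least_squares
d=pickle.load(open("im0.pkl","rb"));t=d["top"];s=d["scene"]
tc=lambda a:(np.array(a,float)+.5)/3-.5+[200,115]
sc=lambda a:(np.array(a,float)+.5)/3.6-.5+[180,90]
W=np.array([[-.16,.14,.105],[-.16,-.14,.105],[.06,.14,.105],[.06,-.14,.105],[.16,.14,.175],[.16,-.14,.175]])
ut=tc([[415,313],[645,408],[492,143],[712,232],[533,37],[765,130]]);us=sc([[524,300],[407,93],[273,382],[183,153]])
def tf(p,P):
    c,q=np.cos(p[2]),np.sin(p[2]);return P@np.array([[c,q,0],[-q,c,0],[0,0,1]])+[p[0],p[1],0]
f=lambda p:np.r_[(proj(t,tf(p,W))-ut).ravel(),(proj(s,tf(p,W[:4]))-us).ravel()]
r=least_squares(f,[.6,-.15,0],loss="soft_l1");p=r.x;print("washer",p,np.degrees(p[2]));print(np.round(r.fun.reshape(-1,2),1).tolist())
np.save("washer.npy",p)
C=np.array([[.11,.161,.06],[.11,-.161,.06],[-.11,.161,.06],[-.11,-.161,.06]])
uc=tc([[15,180],[270,92],[73,354],[331,263]])
g=lambda q:(proj(t,tf(q,C))-uc).ravel();r=least_squares(g,[.6,.15,0]);print("crate",r.x,np.degrees(r.x[2]),np.abs(r.fun).max());np.save("crate.npy",r.x)
hsv=cv2.cvtColor(t["pixels"],cv2.COLOR_RGB2HSV)
def blob(lo,hi,x0,x1,y0,y1):
    m=cv2.inRange(hsv,lo,hi);k=np.zeros_like(m);k[y0:y1,x0:x1]=m[y0:y1,x0:x1];return np.argwhere(k)[:,::-1].astype(float)
def pca(P):
    c=P.mean(0);u,sv,v=np.linalg.svd(P-c);a=v[0];l=(P-c)@a;w=(P-c)@v[1];return c,np.degrees(np.arctan2(a[1],a[0])),np.ptp(l),np.ptp(w)
for n,lo,hi,b,z in[("egg",(130,80,40),(165,255,255),(200,310,140,235),.028),("squash",(22,120,100),(34,255,255),(260,310,140,235),.026),("carrot",(8,150,100),(19,255,255),(220,290,150,235),.02),("daikon",(0,0,205),(179,40,255),(375,410,186,233),.054)]:
    b=blob(lo,hi,*b);P=onz(t,b,z)[:,:2];print(n,len(b),pca(P))
th=np.radians(35);n=tf([0,0,p[2]],np.array([[-np.sin(th),0,np.cos(th)]]))[0]
dc=tf(p,np.array([[.11,.045,.14]]))[0]
up=tf([0,0,p[2]],np.array([[np.cos(th),0,np.sin(th)]]))[0];left=tf([0,0,p[2]],np.array([[0,1.,0]]))[0]
def ang(im,uv,h):
    P=plane(im,uv,dc+n*h,n)-dc; return np.degrees(np.arctan2(P@left,P@up)),np.hypot(P@left,P@up)
red=blob((0,120,120),(8,255,255),380,430,135,165);red2=blob((172,120,120),(179,255,255),380,430,135,165);red=np.r_[red,red2]
print("dial_center",dc,proj(t,[dc]));print("red",red.mean(0),len(red),"ccw from up",ang(t,[red.mean(0)],0.001))
print("line ends",ang(t,tc([[558,122],[584,135]]),.04))
print("scene red",ang(s,[sc((114,266))],.001),"line",ang(s,sc([[184,240],[203,283]]),.04))
E
python3 m.py
```

```text
washer [ 0.50633032 -0.21504491 -0.40813192] -23.384236507599937
[[0.2, -0.4], [0.1, 0.4], [-0.9, -2.2], [1.0, -0.5], [-0.9, 1.3], [0.5, 2.9], [1.1, 0.6], [0.1, -1.4], [-0.2, 0.5], [-2.1, -0.1]]
crate [0.52661042 0.26242211 0.33784192] 19.356916112667342 0.42842985805017975
egg 350 (array([0.54521401, 0.23343829]), np.float64(-149.6296126758284), np.float64(0.13425288271910019), np.float64(0.044886303544884334))
squash 390 (array([0.56483822, 0.16367412]), np.float64(-150.19707320386598), np.float64(0.14355473516275843), np.float64(0.16138876576890576))
carrot 272 (array([0.51428265, 0.29636594]), np.float64(-150.27476158076723), np.float64(0.15821484345091485), np.float64(0.03375445379574685))
daikon 485 (array([ 0.45038319, -0.21414807]), np.float64(159.25710361768654), np.float64(0.1786849410033583), np.float64(0.05157522217875184))
dial_center [ 0.62515564 -0.21739953  0.14      ] [[395.47018368 155.34299729]]
red [405.5 144.5] 4 ccw from up (array([-16.9314584]), array([0.05042159]))
line ends (array([ 88.84332246, 154.74076496]), array([0.03252653, 0.00184097]))
scene red (array([-18.74459904]), array([0.04837156])) line (array([-77.54885797,  87.2386159 ]), array([0.01456005, 0.03416771]))
```

Call:
{"api": "send_rows", "payload": {
  "steps": [
    {"tz":-0.8,"turn":-0.9},
    {"tz":-0.8,"turn":-0.85},
    {"tx":0.825,"ty":-0.425},
    {"tx":0.825,"ty":-0.425},
    {"tx":0.825,"ty":-0.425},
    {"tx":0.825,"ty":-0.425},
    {"tx":0.825,"ty":-0.425},
    {"tx":0.825,"ty":-0.425},
    {"tx":0.825,"ty":-0.425},
    {"tx":0.825,"ty":-0.425}
  ]
}}

```text
validation failed for argument at $.st...
```

Call:
{"api": "send_rows", "payload": {
  "steps": [
    {"tx":0.65,"ty":-0.66},
    {"tx":0.65,"ty":-0.66},
    {"tx":0.65,"ty":-0.66},
    {"tx":0.65,"ty":-0.66},
    {"tx":0.65,"ty":-0.66},
    {"tx":0.65,"ty":-0.66},
    {"tx":0.65,"ty":-0.66},
    {"tx":0.65,"ty":-0.66},
    {"tx":0.65,"ty":-0.66},
    {"grip":0.68},
    {"grip":0.68}
  ]
}}

```text
validation failed for argument at $.st...
```

Call:
{"api": "send_rows", "payload": {
  "steps": [
    {"tx":0,"ty":0,"tz":-0.8,"turn":-0.9,"grip":1},
    {"tx":0,"ty":0,"tz":-0.8,"turn":-0.85,"grip":1}
  ]
}}

```text
time: 0.4
position: [0.1794, -0.6242, 0.3326]
tool_rot: [-3.03, -0.819, 0.0]
ft_force: [-0.2, -1.0, -0.0]
grip_width: 1.0
grip_force: 0.0
```

Call:
{"api": "send_rows", "payload": {
  "steps": [
    {"tx":0.825,"ty":-0.425,"tz":0,"turn":0,"grip":1},
    {"tx":0.825,"ty":-0.425,"tz":0,"turn":0,"grip":1},
    {"tx":0.825,"ty":-0.425,"tz":0,"turn":0,"grip":1},
    {"tx":0.825,"ty":-0.425,"tz":0,"turn":0,"grip":1},
    {"tx":0.825,"ty":-0.425,"tz":0,"turn":0,"grip":1},
    {"tx":0.825,"ty":-0.425,"tz":0,"turn":0,"grip":1},
    {"tx":0.825,"ty":-0.425,"tz":0,"turn":0,"grip":1},
    {"tx":0.825,"ty":-0.425,"tz":0,"turn":0,"grip":1}
  ]
}}

```text
time: 1.4
position: [0.4208, -0.2482, 0.3324]
tool_rot: [3.034, 0.814, -0.0]
ft_force: [0.7, -0.2, -0.5]
grip_width: 1.003
grip_force: 0.0
```

Call:
{"api": "send_rows", "payload": {
  "steps": [
    {"tx":0.65,"ty":-0.66,"tz":0,"turn":0,"grip":1},
    {"tx":0.65,"ty":-0.66,"tz":0,"turn":0,"grip":1},
    {"tx":0.65,"ty":-0.66,"tz":0,"turn":0,"grip":1},
    {"tx":0.65,"ty":-0.66,"tz":0,"turn":0,"grip":1},
    {"tx":0.65,"ty":-0.66,"tz":0,"turn":0,"grip":1},
    {"tx":0.65,"ty":-0.66,"tz":0,"turn":0,"grip":1},
    {"tx":0.65,"ty":-0.66,"tz":0,"turn":0,"grip":1},
    {"tx":0.65,"ty":-0.66,"tz":0,"turn":0,"grip":1},
    {"tx":0.65,"ty":-0.66,"tz":0,"turn":0,"grip":1},
    {"tx":0,"ty":0,"tz":0.6,"turn":0,"grip":0.68},
    {"tx":0,"ty":0,"tz":0.6,"turn":0,"grip":0.68},
    {"tx":0,"ty":0,"tz":0,"turn":0,"grip":0.68}
  ]
}}

```text
time: 2.9
position: [0.5442, 0.2331, 0.2576]
tool_rot: [3.033, 0.814, -0.009]
ft_force: [0.8, 0.0, 0.2]
grip_width: 0.747
grip_force: 0.0
```

```bash
cat > w1.py <<'E'
from h import *
s=ctrl.get_state();im=ctrl.get_image("wrist")
cv2.imwrite("pics/w1.png",im["pixels"][:,:,::-1])
Tt=tool(s);T=Tt@im["T_tool_cam"]
print(s["position"],s["tool_rot"],s["grip_width"])
hsv=cv2.cvtColor(im["pixels"],cv2.COLOR_RGB2HSV)
def rep(n,lo,hi,z):
    m=cv2.inRange(hsv,lo,hi);k,l,st,_=cv2.connectedComponentsWithStats(m);i=1+st[1:,4].argmax();uv=np.argwhere(l==i)[:,::-1].astype(float)
    P=onz(im,uv,z,T);Q=((P-Tt[:3,3])@Tt[:3,:3])[:,:2]  # tool axes
    c=Q.mean(0);v=np.linalg.svd(Q-c,full_matrices=False)[2][0];v=v*np.sign(v[0])
    print(n,len(uv),"tool mm",c*1e3,"world",P.mean(0)[:2],"axis deg in tool",np.degrees(np.arctan2(v[1],v[0])))
    for x in np.arange(-.08,.09,.02):
        w=Q[np.abs(Q[:,0]-x)<.004,1]
        if len(w):print("   x %d: y %.1f..%.1f"%(x*1e3,w.min()*1e3,w.max()*1e3),end=";")
    print(" xrange",Q[:,0].min()*1e3,Q[:,0].max()*1e3)
rep("egg",(130,80,40),(165,255,255),.028);rep("squash",(22,120,80),(34,255,255),.026);rep("carrot",(8,150,80),(19,255,255),.02)
E
python3 w1.py
```

```text
[0.54423594 0.23314411 0.25762329] [ 3.03348747  0.81403997 -0.00936372] 0.7468249574898248
egg 3496 tool mm [ 1.89193698 -0.73269066] world [0.54423008 0.23420093] axis deg in tool -0.5834782935557863
   x -60: y -12.5..23.1;   x -39: y -17.6..20.2;   x -19: y -25.2..14.7;   x 0: y -26.1..15.8;   x 20: y -25.8..19.3;   x 40: y -21.8..23.9;   x 60: y -16.6..22.5; xrange -74.45543133642788 69.81138551041634
squash 3011 tool mm [-9.67351263 69.09345384] world [0.56916571 0.1679611 ] axis deg in tool 1.524397740330206
   x -80: y 59.5..77.3;   x -60: y 56.1..89.5;   x -39: y 50.1..84.5;   x -19: y 43.1..87.2;   x 0: y 45.2..90.0;   x 20: y 48.4..93.6;   x 40: y 51.6..92.8; xrange -90.97652644123397 50.79235181869151
carrot 2628 tool mm [  8.40653759 -70.58981453] world [0.51485099 0.29791599] axis deg in tool 0.7759151903896091
   x -60: y -82.7..-51.6;   x -39: y -85.8..-52.5;   x -19: y -89.7..-55.7;   x 0: y -89.0..-59.0;   x 20: y -86.6..-60.7;   x 40: y -85.6..-60.0;   x 60: y -78.3..-59.2;   x 80: y -74.8..-56.1; xrange -70.37322698811556 97.21985767355804
```

View pics/w1.png

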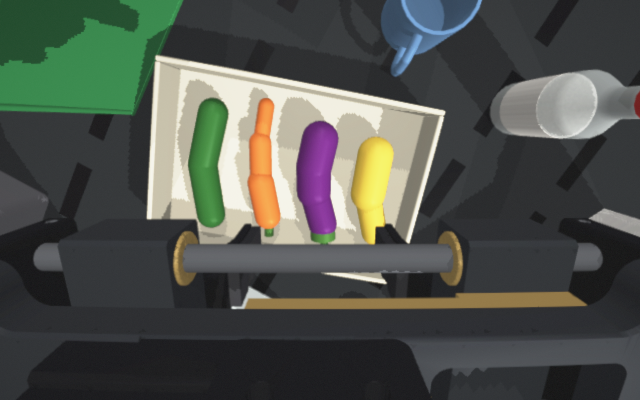

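The wrist picture shows the eggplant at about (316,180), with the carrot at (262,165) and the squash at (372,190). There is finger room on both sides with a partly closed gripper.

Call:
{"api": "send_rows", "payload": {
  "steps": [
    {"tx":0.05,"ty":-0.1,"tz":0.4,"turn":0,"grip":0.68},
    {"tx":0,"ty":0,"tz":0.7,"turn":0,"grip":0.68},
    {"tx":0,"ty":0,"tz":0.7,"turn":0,"grip":0.68},
    {"tx":0,"ty":0,"tz":0.6,"turn":0,"grip":0.68},
    {"tx":0,"ty":0,"tz":0.5,"turn":0,"grip":0.68},
    {"tx":0,"ty":0,"tz":0.4,"turn":0,"grip":0.68},
    {"tx":0,"ty":0,"tz":0.3,"turn":0,"grip":0.68},
    {"tx":0,"ty":0,"tz":0.17,"turn":0,"grip":0.68},
    {"tx":0,"ty":0,"tz":0,"turn":0,"grip":0.68}
  ],
  "newtons": 15
}}

```text
time: 4.08
position: [0.5455, 0.241, 0.0344]
tool_rot: [3.034, 0.814, -0.0]
ft_force: [-0.6, 0.0, -0.4]
grip_width: 0.678
grip_force: 0.0
```

Call:
{"api": "send_rows", "payload": {
  "steps": [
    {"tx":0,"ty":0,"tz":0,"turn":0,"grip":0.4},
    {"tx":0,"ty":0,"tz":0,"turn":0,"grip":0.4},
    {"tx":0,"ty":0,"tz":0,"turn":0,"grip":0.4},
    {"tx":0,"ty":0,"tz":0,"turn":0,"grip":0.4},
    {"tx":0,"ty":0,"tz":0,"turn":0,"grip":0.4}
  ],
  "newtons": 15
}}

```text
time: 4.7
position: [0.546, 0.2413, 0.0351]
tool_rot: [-3.034, -0.814, -0.002]
ft_force: [0.4, 0.8, 5.8]
grip_width: 0.511
grip_force: 14.8
```

Call:
{"api": "send_rows", "payload": {
  "steps": [
    {"tx":0,"ty":0,"tz":0,"turn":0,"grip":0.6},
    {"tx":0,"ty":0,"tz":0,"turn":0,"grip":0.6},
    {"tx":0,"ty":0,"tz":0.07,"turn":0,"grip":0.6},
    {"tx":0,"ty":0,"tz":0,"turn":0,"grip":0.4},
    {"tx":0,"ty":0,"tz":0,"turn":0,"grip":0.4},
    {"tx":0,"ty":0,"tz":0,"turn":0,"grip":0.4},
    {"tx":0,"ty":0,"tz":0,"turn":0,"grip":0.4}
  ],
  "newtons": 20
}}

```text
time: 5.58
position: [0.5452, 0.2409, 0.0299]
tool_rot: [3.034, 0.814, -0.001]
ft_force: [0.2, -0.0, -0.8]
grip_width: 0.507
grip_force: 19.8
```

Call:
{"api": "send_rows", "payload": {
  "steps": [
    {"tx":0,"ty":0,"tz":-0.1,"turn":0,"grip":0.4},
    {"tx":0,"ty":0,"tz":-0.1,"turn":0,"grip":0.4},
    {"tx":0,"ty":0,"tz":-0.1,"turn":0,"grip":0.4},
    {"tx":0,"ty":0,"tz":0,"turn":0,"grip":0.4}
  ]
}}

```text
time: 6.08
position: [0.5458, 0.2412, 0.0489]
tool_rot: [3.034, 0.814, 0.002]
ft_force: [-0.9, -0.5, -1.7]
grip_width: 0.507
grip_force: 19.7
```

Call:
{"api": "send_rows", "payload": {
  "steps": [
    {"tx":0,"ty":0,"tz":-0.5,"turn":0,"grip":0.4},
    {"tx":0,"ty":0,"tz":-0.8,"turn":0,"grip":0.4},
    {"tx":0,"ty":0,"tz":-0.8,"turn":0,"grip":0.4},
    {"tx":0,"ty":0,"tz":-0.8,"turn":0,"grip":0.4},
    {"tx":0,"ty":0,"tz":-0.5,"turn":0.5,"grip":0.4},
    {"tx":0,"ty":0,"tz":0,"turn":1,"grip":0.4},
    {"tx":0,"ty":0,"tz":0,"turn":1,"grip":0.4},
    {"tx":0,"ty":0,"tz":0,"turn":1,"grip":0.4},
    {"tx":0,"ty":0,"tz":0,"turn":1,"grip":0.4},
    {"tx":0,"ty":0,"tz":0,"turn":1,"grip":0.4},
    {"tx":0,"ty":0,"tz":0,"turn":0.7,"grip":0.4},
    {"tx":0,"ty":0,"tz":0,"turn":0.5,"grip":0.4}
  ]
}}

```text
time: 7.58
position: [0.545, 0.241, 0.2519]
tool_rot: [3.074, -0.645, -0.0]
ft_force: [-0.5, 0.0, -1.9]
grip_width: 0.506
grip_force: 19.7
```

Call:
{"api": "send_rows", "payload": {
  "steps": [
    {"tx":0.13,"ty":0.4,"tz":0,"turn":0,"grip":0.4},
    {"tx":0.22,"ty":0.8,"tz":0,"turn":0,"grip":0.4},
    {"tx":0.25,"ty":0.88,"tz":0,"turn":0,"grip":0.4},
    {"tx":0.25,"ty":0.88,"tz":0,"turn":0,"grip":0.4},
    {"tx":0.25,"ty":0.88,"tz":0,"turn":0,"grip":0.4},
    {"tx":0.25,"ty":0.88,"tz":0,"turn":0,"grip":0.4},
    {"tx":0.25,"ty":0.8,"tz":0,"turn":0,"grip":0.4},
    {"tx":0.15,"ty":0.46,"tz":0,"turn":0,"grip":0.4},
    {"tx":0,"ty":0,"tz":0,"turn":0,"grip":0.4},
    {"tx":0,"ty":0,"tz":0,"turn":0,"grip":0.4}
  ]
}}

```text
time: 8.82
position: [0.4982, -0.1285, 0.252]
tool_rot: [-3.075, 0.639, 0.0]
ft_force: [0.3, 0.7, -2.0]
grip_width: 0.508
grip_force: 19.7
```

```bash
python3 - <<'E'
from h import *
import pickle
s=ctrl.get_state();im=ctrl.get_image("wrist")
print(s)
pickle.dump((s,im),open("w2.pkl","wb"))
cv2.imwrite("pics/w2.png",im["pixels"][:,:,::-1])
E
```

```text
{'time': 8.825, 'joint_positions': array([ 0.73292995,  0.05099076, -0.54617435,  1.74274344,  0.02636185,
        1.3556141 , -1.79905049]), 'qd': array([-0.01467696, -0.00328624, -0.01378027, -0.00063374,  0.00097944,
        0.00021807,  0.0029666 ]), 'joint_torque': array([ 1.02648117e+00, -3.05698943e+01,  1.55189401e-01, -3.22075760e+01,
        1.59510411e-01, -6.42726291e-02, -6.60348378e-04]), 'position': array([ 0.49819458, -0.1285235 ,  0.25202583]), 'tool_rot': array([-3.07512333e+00,  6.39301184e-01,  4.51826482e-04]), 'ft_force': array([ 0.2852564 ,  0.73938073, -1.97428488]), 'torque': array([ 0.08928825,  0.04427268, -0.04757286]), 'grip_force': 19.721702184760943, 'grip_width': 0.5084817765708631}
```

View pics/w2.png

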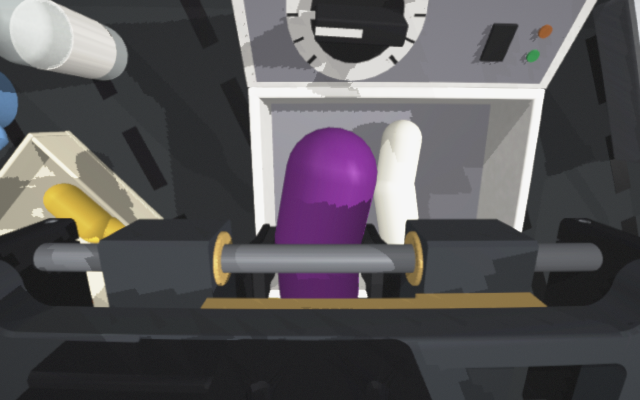

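The wrist picture shows the eggplant held at about (330,210) and the daikon at (400,185). The tub's rear edge runs from (248,86) to (545,88), parallel to the image rows, so the yaw matches the washer. The pointer's white line is at about (338,33), aiming left.

```bash
python3 - <<'E'
from h import *
import pickle
s,im=pickle.load(open("w2.pkl","rb"));Tt=tool(s);T=Tt@im["T_tool_cam"];p=np.load("washer.npy")
def wf(P):
    d=P[:,:2]-p[:2];c,q=np.cos(p[2]),np.sin(p[2]);return np.c_[c*d[:,0]+q*d[:,1],-q*d[:,0]+c*d[:,1]]*1e3
tl=lambda P:((P-Tt[:3,3])@Tt[:3,:3])[:,:2]*1e3
P=onz(im,[[248,86],[545,88],[263,99],[534,98]],.105,T)
print("washer frame",wf(P).round(1).tolist(),"\ntool",tl(P).round(1).tolist(),"TCP",wf(Tt[None,:3,3]))
g=cv2.cvtColor(im["pixels"],cv2.COLOR_RGB2HSV);m=cv2.inRange(g,(0,0,200),(179,40,255));m[:118]=0;m[240:]=0;m[:,:370]=0;m[:,425:]=0
uv=np.argwhere(m)[:,::-1].astype(float);Q=onz(im,uv,.054,T)
for x in(-.04,-.02,0,.02,.04,.06):
    k=np.abs(tl(Q)[:,0]-x*1e3)<4
    if k.any():print("daikon tool x",x,tl(Q)[k,1].min(),tl(Q)[k,1].max())
E
```

```text
washer frame [[58.7, 141.3], [58.3, -137.7], [47.0, 127.9], [49.1, -128.4]] 
tool [[100.4, -65.2], [100.6, 213.8], [88.8, -51.7], [91.4, 204.5]] TCP [[-41.80745304  76.18583989]]
daikon tool x -0.04 74.00793060253015 119.12831961051978
daikon tool x -0.02 70.63729575176498 116.30787791041361
daikon tool x 0 68.64853263452285 112.31117787975867
daikon tool x 0.02 71.22570506760775 113.90173015218207
daikon tool x 0.04 73.5241776984788 115.8335405541129
daikon tool x 0.06 84.07015264158845 114.60447565868792
```

Call:
{"api": "send_rows", "payload": {
  "steps": [
    {"tx":0,"ty":0.06,"tz":0.3,"turn":0,"grip":0.4},
    {"tx":0,"ty":0,"tz":0.6,"turn":0,"grip":0.4},
    {"tx":0,"ty":0,"tz":0.6,"turn":0,"grip":0.4},
    {"tx":0,"ty":0,"tz":0.6,"turn":0,"grip":0.4},
    {"tx":0,"ty":0,"tz":0.5,"turn":0,"grip":0.4},
    {"tx":0,"ty":0,"tz":0.3,"turn":0,"grip":0.4},
    {"tx":0,"ty":0,"tz":0.2,"turn":0,"grip":0.4},
    {"tx":0,"ty":0,"tz":0.1,"turn":0,"grip":0.4},
    {"tx":0,"ty":0,"tz":0.05,"turn":0,"grip":0.4},
    {"tx":0,"ty":0,"tz":0,"turn":0,"grip":0.4}
  ]
}}

```text
time: 10.12
position: [0.497, -0.1334, 0.0576]
tool_rot: [3.075, -0.642, 0.001]
ft_force: [-0.4, 0.5, -1.5]
grip_width: 0.513
grip_force: 19.7
```

Call:
{"api": "send_rows", "payload": {
  "steps": [
    {"tx":0,"ty":0,"tz":0.03,"turn":0,"grip":0.4},
    {"tx":0,"ty":0,"tz":0.03,"turn":0,"grip":0.4},
    {"tx":0,"ty":0,"tz":0,"turn":0,"grip":0.4}
  ]
}}

```text
time: 10.5
position: [0.4968, -0.1333, 0.0537]
tool_rot: [3.075, -0.641, 0.001]
ft_force: [0.1, -0.5, -0.3]
grip_width: 0.509
grip_force: 19.7
```

Call:
{"api": "send_rows", "payload": {
  "steps": [
    {"tx":0,"ty":0,"tz":0,"turn":0,"grip":0.55},
    {"tx":0,"ty":0,"tz":0,"turn":0,"grip":0.62},
    {"tx":0,"ty":0,"tz":0,"turn":0,"grip":0.65},
    {"tx":0,"ty":0,"tz":0,"turn":0,"grip":0.65},
    {"tx":0,"ty":0,"tz":0,"turn":0,"grip":0.65},
    {"tx":0,"ty":0,"tz":-0.1,"turn":0,"grip":0.65},
    {"tx":0,"ty":0,"tz":-0.3,"turn":0,"grip":0.65},
    {"tx":0,"ty":0,"tz":-0.7,"turn":0,"grip":0.65},
    {"tx":0,"ty":0,"tz":-0.9,"turn":0,"grip":0.65},
    {"tx":0,"ty":0,"tz":-0.9,"turn":0,"grip":0.3},
    {"tx":0,"ty":0,"tz":-0.4,"turn":0,"grip":0},
    {"tx":0,"ty":0,"tz":0,"turn":0,"grip":0}
  ]
}}

```text
time: 12.0
position: [0.4981, -0.1333, 0.2551]
tool_rot: [3.074, -0.641, 0.01]
ft_force: [0.4, -0.5, -0.7]
grip_width: 0.397
grip_force: 0.0
```

```bash
cat > k.py <<'E'
from h import *
import sys
# knob state from top+scene+wrist: red tab & white pointer on bar
p=np.load("washer.npy");c,q=np.cos(p[2]),np.sin(p[2]);Rw=np.array([[c,-q,0],[q,c,0],[0,0,1]]);th=np.radians(35)
n=Rw@[-np.sin(th),0,np.cos(th)];up=Rw@[np.cos(th),0,np.sin(th)];left=Rw@[0,1.,0];dc=Rw@[.11,.045,.14]+[p[0],p[1],0]
def dialimg(im,T,h,name=None,S=3):  # rectified view of the plane at height h, up-slope up, 1/S mm per px
    g=np.arange(-60,60,1/S)*1e-3;L,U=np.meshgrid(-g,-g)
    P=dc+n*h+L[...,None]*left+U[...,None]*up
    m=proj(im,P.reshape(-1,3),T).astype(np.float32).reshape(*L.shape,2)
    return cv2.remap(im["pixels"],m[...,0],m[...,1],cv2.INTER_CUBIC)
def centroid(mask,S=3):
    y,x=np.nonzero(mask);l=-(x/S-60);u=-(y/S-60);return np.degrees(np.arctan2(l.mean(),u.mean())),np.hypot(l.mean(),u.mean()),len(x)
E
python3 - <<'E'
from k import *
s=ctrl.get_state();im=ctrl.get_image("wrist");T=tool(s)@im["T_tool_cam"];print(s["position"],s["grip_width"])
top=ctrl.get_image("top");sc=ctrl.get_image("scene")
A=np.hstack([im["pixels"][:,140:560],np.zeros((400,10,3),np.uint8)])
B=[dialimg(im,T,0.),dialimg(top,top["cam_to_world"],0.),dialimg(sc,sc["cam_to_world"],0.)]
B=[cv2.resize(b,(200,200)) for b in B]
B=np.vstack(B);A=cv2.copyMakeBorder(A,0,200,0,0,cv2.BORDER_CONSTANT);tc=cv2.resize(top["pixels"][130:240,335:465],None,fx=1.8,fy=1.8);A[400:598,0:tc.shape[1]]=tc
cv2.imwrite("pics/w3.png",np.hstack([A,B])[:,:,::-1])
E
```

```text
[ 0.49812675 -0.13328184  0.25507981] 0.3966823570750546
```

View pics/w3.png

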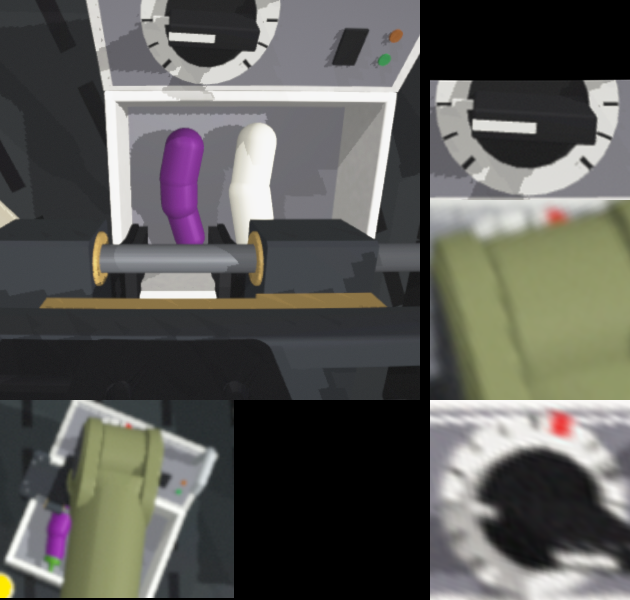

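The picture shows the eggplant lying free on the tub floor at (183,190), beside the daikon at (253,190). The pointer tip is at the left of the dial, about 92° anticlockwise from up. The red tab is about 18° clockwise of up.

```bash
cat > push.py <<'E'
import numpy as np
th=np.radians(35);n=np.array([-np.sin(th),0,np.cos(th)]);up=np.array([np.cos(th),0,np.sin(th)]);left=np.array([0,1.,0]);dc=np.array([110,45,140.])
def centre(phi,r=24,drop=17):
    f=np.radians(phi);u=np.cos(f)*up+np.sin(f)*left;w=-np.sin(f)*up+np.cos(f)*left
    E=dc+40*n+r*u+8*w
    m=np.array([-u[1],u[0]]);m/=np.hypot(*m)
    c=E[:2]+[9.5*np.clip(3*m[0],-1,1),15*np.clip(3*m[1],-1,1)]
    return np.r_[c,E[2]-drop+14]   # TCP, washer mm
if __name__=="__main__":
    from k import *
    s=ctrl.get_state();t=np.array(s["position"])-[p[0],p[1],0];t=Rw.T@t*1e3;print("TCP washer",t,s["grip_width"])
    prev=t
    for a in[92,82,72,62,52,42,32,22,12,4,-4,-10,-18]:
        q=centre(a);d=(q-prev)/60;print(a,q.round(1),"tx %.2f ty %.2f tz %.2f"%(d[0],-d[1],-d[2]));prev=q
E
python3 push.py
```

```text
TCP washer [-42.07620607  71.1934716  250.75968425] 0.26035605620433505
92 [-27.2  48.5  24.8] tx 0.25 ty 0.38 tz 3.77
82 [-23.5  48.2  27.3] tx 0.06 ty 0.01 tz -0.04
72 [-20.   47.2  29.8] tx 0.06 ty 0.02 tz -0.04
62 [-16.9  45.4  32.3] tx 0.05 ty 0.03 tz -0.04
52 [-14.1  43.   34.8] tx 0.05 ty 0.04 tz -0.04
42 [-11.8  40.   37.1] tx 0.04 ty 0.05 tz -0.04
32 [-7.4 36.6 39.1] tx 0.07 ty 0.06 tz -0.03
22 [-0.9 32.7 41. ] tx 0.11 ty 0.06 tz -0.03
12 [ 5.4 28.6 42.4] tx 0.11 ty 0.07 tz -0.02
4 [10.  25.1 43.3] tx 0.08 ty 0.06 tz -0.02
-4 [10.  21.7 44. ] tx -0.00 ty 0.06 tz -0.01
-10 [ 9.4 19.2 44.3] tx -0.01 ty 0.04 tz -0.01
-18 [ 8.2 15.8 44.4] tx -0.02 ty 0.06 tz -0.00
```

```bash
sed -i 's/    from k import \*/    from k import p,Rw,ctrl/' push.py; python3 push.py
```

```text
TCP washer [-42.07620607  71.1934716  250.75968425] 0.26035605620433505
92 [ 70.3  67.4 164.7] tx 1.87 ty 0.06 tz 1.43
82 [ 73.8  75.  167.1] tx 0.06 ty -0.13 tz -0.04
72 [ 77.4  81.9 169.7] tx 0.06 ty -0.11 tz -0.04
62 [ 81.   84.9 172.2] tx 0.06 ty -0.05 tz -0.04
52 [ 84.5  83.8 174.6] tx 0.06 ty 0.02 tz -0.04
42 [ 87.8  82.  176.9] tx 0.05 ty 0.03 tz -0.04
32 [ 90.8  79.5 179. ] tx 0.05 ty 0.04 tz -0.03
22 [ 93.3  76.4 180.8] tx 0.04 ty 0.05 tz -0.03
12 [ 97.8  72.8 182.3] tx 0.07 ty 0.06 tz -0.02
4 [103.8  69.7 183.2] tx 0.10 ty 0.05 tz -0.02
-4 [109.5  66.3 183.8] tx 0.10 ty 0.06 tz -0.01
-10 [113.6  63.7 184.1] tx 0.07 ty 0.04 tz -0.01
-18 [117.3  60.2 184.3] tx 0.06 ty 0.06 tz -0.00
```

Call:
{"api": "send_rows", "payload": {
  "steps": [
    {"tx":0.4,"ty":0,"tz":0,"turn":0,"grip":0},
    {"tx":0.8,"ty":0,"tz":0,"turn":0,"grip":0},
    {"tx":0.5,"ty":0,"tz":0,"turn":0,"grip":0},
    {"tx":0,"ty":0,"tz":0.4,"turn":0,"grip":0},
    {"tx":0,"ty":0,"tz":0.5,"turn":0,"grip":0},
    {"tx":0,"ty":0,"tz":0.4,"turn":0,"grip":0},
    {"tx":0,"ty":0,"tz":0.13,"turn":0,"grip":0},
    {"tx":0,"ty":0,"tz":0,"turn":0,"grip":0},
    {"tx":0,"ty":0,"tz":0,"turn":0,"grip":0}
  ]
}}

```text
time: 13.28
position: [0.5908, -0.174, 0.1668]
tool_rot: [3.075, -0.641, 0.002]
ft_force: [-0.3, 0.1, 1.9]
grip_width: 0.007
grip_force: 0.0
```

```bash
python3 push.py|head -3
```

```text
TCP washer [ 61.22866257  71.1551133  166.7613851 ] 0.006762675841092269
92 [ 70.3  67.4 164.7] tx 0.15 ty 0.06 tz 0.03
82 [ 73.8  75.  167.1] tx 0.06 ty -0.13 tz -0.04
```

Call:
{"api": "send_rows", "payload": {
  "steps": [
    {"tx":0.1,"ty":0,"tz":0,"turn":0,"grip":0},
    {"tx":0.11,"ty":-0.06,"tz":0,"turn":0,"grip":0},
    {"tx":0.06,"ty":-0.1,"tz":-0.04,"turn":0,"grip":0},
    {"tx":0.06,"ty":-0.06,"tz":-0.04,"turn":0,"grip":0},
    {"tx":0.06,"ty":0.02,"tz":-0.04,"turn":0,"grip":0},
    {"tx":0.05,"ty":0.03,"tz":-0.04,"turn":0,"grip":0},
    {"tx":0,"ty":0,"tz":0,"turn":0,"grip":0}
  ]
}}

```text
time: 14.15
position: [0.6189, -0.1755, 0.1757]
tool_rot: [-3.075, 0.642, -0.002]
ft_force: [-1.5, 0.0, -0.0]
grip_width: 0.004
grip_force: 1.7
```

```bash
python3 - <<'E'
from k import *
s=ctrl.get_state();im=ctrl.get_image("wrist");T=tool(s)@im["T_tool_cam"];print(Rw.T@(s["position"]-[p[0],p[1],0])*1e3,s["ft_force"])
sc=ctrl.get_image("scene")
B=[cv2.resize(im["pixels"][:300,100:500],None,fx=1,fy=1),dialimg(sc,sc["cam_to_world"],0.)[30:330]]
cv2.imwrite("pics/w4.png",np.hstack(B)[:,:,::-1])
E
```

```text
[ 87.66523568  80.98288122 175.68083304] [-1.49203538  0.03879394 -0.01785453]
```

View pics/w4.png

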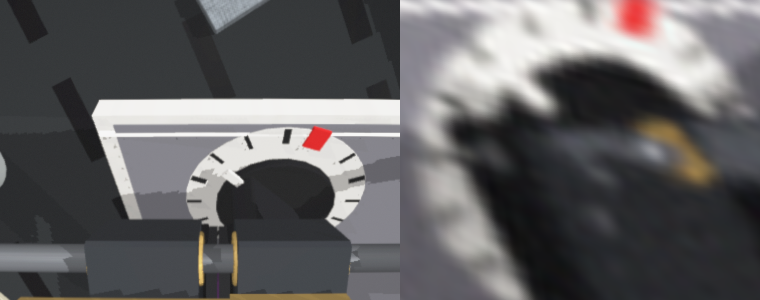

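The left panel shows the pointer tip at (232,178) in the crop and the red tab at (317,138). The knob has turned well under the push.

```bash
cat > ang.py <<'E'
from k import *
def look(name=None):
    s=ctrl.get_state();im=ctrl.get_image("wrist");T=tool(s)@im["T_tool_cam"]
    A=dialimg(im,T,.002);h=cv2.cvtColor(A,cv2.COLOR_RGB2HSV)
    red=cv2.inRange(h,(0,140,90),(8,255,255))|cv2.inRange(h,(172,140,90),(179,255,255))
    y,x=np.mgrid[:A.shape[0],:A.shape[1]];R=np.hypot(x/3-60,y/3-60);F=np.degrees(np.arctan2(-(x/3-60),-(y/3-60)))
    print("red ang,r",centroid(red&np.uint8(255*(R<58))),"TCP",(Rw.T@(s["position"]-[p[0],p[1],0])*1e3).round(1),s["ft_force"].round(1))
    w=(h[...,2]>120)&(h[...,1]<60)  # white pointer over the black disc, r 34..36 zone
    for r0 in(26,29,32,34):
        k=w&(np.abs(R-r0)<1);f=F[k&(F>-70)&(F<70)]
        print(r0,len(f),(f.mean().round(1),f.min().round(1),f.max().round(1)) if len(f) else "")
    if name:cv2.imwrite(name,A[:,:,::-1])
    return A
if __name__=="__main__":
    import sys;look(sys.argv[1] if len(sys.argv)>1 else None)
E
python3 ang.py pics/r1.png
```

```text
red ang,r (np.float64(-16.959460149926795), np.float64(48.24468244336415), 1187) TCP [ 87.6  81.  175.6] [-2.4 -0.1  2.1]
26 43 (np.float64(58.4), np.float64(53.6), np.float64(64.4))
29 129 (np.float64(59.2), np.float64(51.8), np.float64(66.4))
32 315 (np.float64(12.3), np.float64(-54.1), np.float64(64.5))
34 1242 (np.float64(-7.9), np.float64(-70.0), np.float64(63.7))
```

View pics/r1.png

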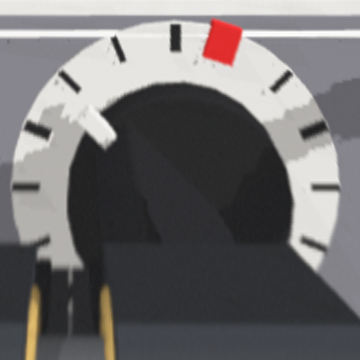

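Call:
{"api": "send_rows", "payload": {
  "steps": [
    {"tx":0.05,"ty":0.04,"tz":-0.03,"turn":0,"grip":0},
    {"tx":0.04,"ty":0.05,"tz":-0.03,"turn":0,"grip":0},
    {"tx":0.07,"ty":0.06,"tz":-0.02,"turn":0,"grip":0},
    {"tx":0.1,"ty":0.05,"tz":-0.02,"turn":0,"grip":0},
    {"tx":0.08,"ty":0.06,"tz":-0.01,"turn":0,"grip":0},
    {"tx":0,"ty":0.04,"tz":0,"turn":0,"grip":0},
    {"tx":0,"ty":0,"tz":0,"turn":0,"grip":0}
  ]
}}

```text
time: 15.18
position: [0.6308, -0.2002, 0.1824]
tool_rot: [3.075, -0.642, 0.004]
ft_force: [2.4, 2.0, -0.1]
grip_width: 0.001
grip_force: 1.2
```

```bash
python3 - <<'E'
from k import *
q=np.load("washer.npy");q[:2]+=(Rw@[-.0015,.0013,0])[:2];np.save("washer.npy",q)
E
cat > ptr.py <<'E'
from ang import *
A=look();h=cv2.cvtColor(A,cv2.COLOR_RGB2HSV)
m=cv2.inRange(h,(0,0,120),(179,60,255))
y,x=np.mgrid[:A.shape[0],:A.shape[1]];m[np.hypot(x-180,y-180)>36.5*3]=0
k,l,st,c=cv2.connectedComponentsWithStats(m)
for i in range(1,k):
    if st[i,4]>60:
        yy,xx=np.nonzero(l==i);P=np.c_[xx,yy]-c[i];v=np.linalg.svd(P,full_matrices=False)[2][0];v*=-np.sign(v[1])
        L,U=60-c[i]/3;print("white",st[i].tolist(),"ang %.1f r %.1f"%(np.degrees(np.arctan2(L,U)),np.hypot(L,U)),"axis %.1f"%np.degrees(np.arctan2(-v[0],-v[1])))
import sys;cv2.imwrite(sys.argv[1],A[:,:,::-1])
E
python3 ptr.py pics/r2.png
```

```text
red ang,r (np.float64(-17.349099161709205), np.float64(50.36037471425234), 1208) TCP [109.9  61.8 182.4] [ 2.4  2.  -0.1]
26 103 (np.float64(-2.8), np.float64(-9.1), np.float64(3.7))
29 106 (np.float64(-2.4), np.float64(-8.1), np.float64(3.4))
32 101 (np.float64(-2.4), np.float64(-7.4), np.float64(2.5))
34 298 (np.float64(-15.5), np.float64(-62.7), np.float64(37.6))
white [76, 71, 209, 78, 1961] ang -6.9 r 28.5 axis 85.1
```

Call:
{"api": "send_rows", "payload": {
  "steps": [
    {"tx":0.04,"ty":0.05,"tz":0,"turn":0,"grip":0},
    {"tx":0.03,"ty":0.05,"tz":0,"turn":0,"grip":0},
    {"tx":0,"ty":0.02,"tz":0,"turn":0,"grip":0},
    {"tx":0,"ty":0,"tz":0,"turn":0,"grip":0}
  ]
}}

```text
time: 15.72
position: [0.6315, -0.2058, 0.1825]
tool_rot: [-3.073, 0.639, -0.001]
ft_force: [1.3, 4.9, 3.0]
grip_width: 0.005
grip_force: 2.7
```

```bash
python3 ptr.py pics/r3.png
```

```text
red ang,r (np.float64(-17.36420206696252), np.float64(50.338926356027), 1212) TCP [112.7  56.8 182.5] [1.3 4.9 3. ]
26 123 (np.float64(-33.6), np.float64(-41.8), np.float64(-25.9))
29 130 (np.float64(-32.1), np.float64(-39.7), np.float64(-25.1))
32 131 (np.float64(-31.1), np.float64(-37.7), np.float64(-24.7))
34 318 (np.float64(-21.3), np.float64(-62.7), np.float64(31.0))
white [81, 71, 199, 64, 1935] ang -15.7 r 28.8 axis 83.1
```

Call:
{"api": "send_rows", "payload": {
  "steps": [
    {"tx":-0.1,"ty":-0.3,"tz":0,"turn":0,"grip":0},
    {"tx":0,"ty":0,"tz":-0.6,"turn":0,"grip":0},
    {"tx":0,"ty":0.1,"tz":-0.7,"turn":0,"grip":0},
    {"tx":-0.6,"ty":0.2,"tz":-0.5,"turn":0,"grip":0},
    {"tx":-0.7,"ty":0.1,"tz":0,"turn":0,"grip":0},
    {"tx":-0.3,"ty":0,"tz":0,"turn":0,"grip":0},
    {"tx":0,"ty":0,"tz":0,"turn":0,"grip":0},
    {"tx":0,"ty":0,"tz":0,"turn":0,"grip":0}
  ]
}}

```text
time: 16.77
position: [0.5352, -0.1731, 0.2897]
tool_rot: [3.075, -0.642, -0.0]
ft_force: [0.3, 0.2, -0.2]
grip_width: 0.005
grip_force: 0.0
```

```bash
python3 ptr.py pics/r4.png; python3 - <<'E'
import cv2,numpy as np
cv2.imwrite("pics/comp.png",np.hstack([cv2.resize(cv2.imread(f"pics/r{i}.png"),(266,266)) for i in(2,3)]+[cv2.imread("pics/r4.png")[:266,50:316]]))
E
```

```text
red ang,r (np.float64(-17.092375387533735), np.float64(50.253936950590564), 1039) TCP [ 11.3  48.6 289.7] [ 0.3  0.2 -0.2]
26 0 
29 88 (np.float64(-25.7), np.float64(-31.3), np.float64(-19.9))
32 107 (np.float64(-25.3), np.float64(-30.3), np.float64(-20.0))
34 222 (np.float64(-25.3), np.float64(-61.5), np.float64(20.7))
white [85, 71, 205, 141, 1639] ang -23.9 r 28.4 axis 66.8
white [171, 150, 62, 112, 2289] ang -139.8 r 11.2 axis -23.4
```

```bash
cat > fin.py <<'E'
from ang import *
s=ctrl.get_state();im=ctrl.get_image("wrist");T=tool(s)@im["T_tool_cam"]
for hh in(.001,.003,.008,.04):
    A=dialimg(im,T,hh);h=cv2.cvtColor(A,cv2.COLOR_RGB2HSV)
    red=cv2.inRange(h,(0,140,90),(8,255,255))|cv2.inRange(h,(172,140,90),(179,255,255))
    print(hh,"red",np.round(centroid(red)[:2],1))
    m=cv2.inRange(h,(0,0,120),(179,60,255));y,x=np.mgrid[:A.shape[0],:A.shape[1]];m[np.hypot(x-180,y-180)>36*3]=0
    k,l,st,c=cv2.connectedComponentsWithStats(m)
    for i in range(1,k):
        if st[i,4]>300:
            yy,xx=np.nonzero(l==i);P=np.c_[xx,yy]-c[i];sv,v=np.linalg.svd(P,full_matrices=False)[1:];v=v[0]*-np.sign(v[0][1])
            L,U=60-c[i]/3;print("  white n%d ang %.1f r %.1f axis %.1f elong %.1f"%(st[i,4],np.degrees(np.arctan2(L,U)),np.hypot(L,U),np.degrees(np.arctan2(-v[0],-v[1])),sv[0]/sv[1]))
    # dial ring: white tip gap -- pointer sector on the disc
    R=np.hypot(x/3-60,y/3-60);F=np.degrees(np.arctan2(60-x/3,60-y/3));w=(h[...,2]>120)&(h[...,1]<60)
    for r0 in(28,30,32,34):
        f=F[w&(np.abs(R-r0)<.6)&(F<10)&(F>-50)];print("   r",r0,len(f),f.mean().round(1) if len(f) else "")
E
python3 fin.py
```

```text
0.001 red [-17.2  49.9]
  white n1354 ang -20.8 r 29.6 axis 71.2 elong 3.0
  white n2296 ang -142.9 r 11.8 axis -23.1 elong 6.0
   r 28 31 -25.9
   r 30 63 -25.9
   r 32 65 -25.9
   r 34 157 -23.5
0.003 red [-16.8  50.6]
  white n933 ang -31.5 r 30.4 axis 56.3 elong 3.0
  white n2261 ang -139.2 r 10.8 axis -23.1 elong 6.0
   r 28 0 
   r 30 61 -25.1
   r 32 62 -25.0
   r 34 67 -24.8
0.008 red [-15.9  52.3]
  white n701 ang -117.7 r 30.6 axis -29.0 elong 3.8
  white n2174 ang -127.6 r 8.6 axis -23.1 elong 6.0
   r 28 0 
   r 30 1 -20.4
   r 32 60 -22.8
   r 34 63 -22.8
0.04 red [-11.   59.7]
  white n1666 ang -21.8 r 14.6 axis -23.1 elong 5.9
  white n9416 ang -139.0 r 22.5 axis -48.7 elong 2.6
  white n2682 ang 102.5 r 28.6 axis 23.9 elong 2.8
   r 28 61 -22.5
   r 30 61 -22.5
   r 32 2 -21.8
   r 34 0
```

View pics/comp.png

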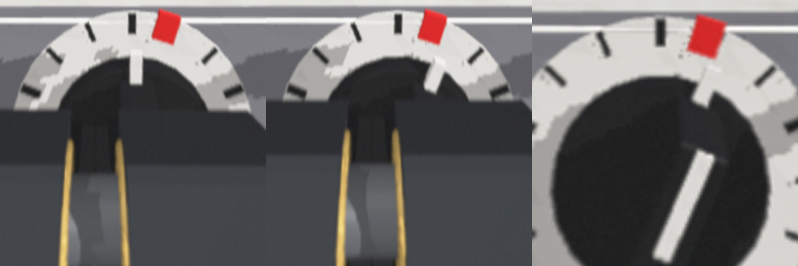

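The right panel, with the finger clear, shows the pointer at about -23° and the tab at about -17°, so it overshot by about 6°. I'll push the tail of the bar from the left to turn it back.

Call:
{"api": "send_rows", "payload": {
  "steps": [
    {"tx":0.4,"ty":-0.3,"tz":0,"turn":0,"grip":0},
    {"tx":0.5,"ty":-0.3,"tz":0,"turn":0,"grip":0},
    {"tx":0.25,"ty":-0.17,"tz":0,"turn":0,"grip":0},
    {"tx":0,"ty":0,"tz":0.5,"turn":0,"grip":0},
    {"tx":0,"ty":0,"tz":0.7,"turn":0,"grip":0},
    {"tx":0,"ty":0,"tz":0.6,"turn":0,"grip":0},
    {"tx":0,"ty":0,"tz":0.34,"turn":0,"grip":0},
    {"tx":0,"ty":0.1,"tz":0,"turn":0,"grip":0},
    {"tx":0,"ty":0.1,"tz":0,"turn":0,"grip":0},
    {"tx":0,"ty":0,"tz":0,"turn":0,"grip":0}
  ]
}}

```text
time: 18.12
position: [0.6126, -0.1705, 0.1633]
tool_rot: [3.074, -0.644, 0.004]
ft_force: [-0.4, 0.7, -1.3]
grip_width: 0.002
grip_force: 0.0
```

```bash
python3 fin.py | sed -n '/^0.003/,/^0.008/p'; python3 push.py | head -1
```

```text
0.003 red [-16.7  50.8]
  white n780 ang -33.8 r 32.2 axis 55.1 elong 2.7
   r 28 65 -32.0
   r 30 75 -31.4
   r 32 78 -30.8
   r 34 80 -30.0
0.008 red [-13.3  53.6]
TCP washer [ 81.14597098  82.31571932 163.13266456] 0.004815808802671665k.py:12: RuntimeWarning: Mean of empty slice.
  y,x=np.nonzero(mask);l=-(x/S-60);u=-(y/S-60);return np.degrees(np.arctan2(l.mean(),u.mean())),np.hypot(l.mean(),u.mean()),len(x)
  ret = ret.dtype.type(ret / rcount)
```

Call:
{"api": "send_rows", "payload": {
  "steps": [
    {"tx":0,"ty":0.05,"tz":0,"turn":0,"grip":0},
    {"tx":0,"ty":0.03,"tz":0,"turn":0,"grip":0},
    {"tx":0,"ty":0,"tz":0,"turn":0,"grip":0}
  ]
}}

```text
time: 18.55
position: [0.6099, -0.1737, 0.1616]
tool_rot: [3.075, -0.642, 0.0]
ft_force: [0.4, -0.3, -0.1]
grip_width: 0.002
grip_force: 0.0
```

```bash
python3 fin.py 2>/dev/null| sed -n '/^0.003/,/^0.008/p'; python3 push.py | head -1
```

```text
0.003 red [-16.7  50.8]
  white n776 ang -34.0 r 32.2 axis 55.1 elong 2.8
   r 28 63 -31.8
   r 30 74 -31.1
   r 32 78 -30.5
   r 34 79 -30.0
0.008 red [-13.5  53.6]
TCP washer [ 80.14195873  77.94896582 161.57380588] 0.003953337701931088
```

No contact yet, so I'll go further in small steps.

Call:
{"api": "send_rows", "payload": {
  "steps": [
    {"tx":0,"ty":0.04,"tz":0,"turn":0,"grip":0},
    {"tx":0,"ty":0.04,"tz":0,"turn":0,"grip":0},
    {"tx":0,"ty":0,"tz":0,"turn":0,"grip":0}
  ]
}}

```text
time: 18.98
position: [0.6081, -0.1776, 0.1615]
tool_rot: [-3.075, 0.641, 0.0]
ft_force: [0.8, 1.0, -0.4]
grip_width: 0.003
grip_force: 0.5
```

```bash
python3 fin.py 2>/dev/null| sed -n '/^0.003/,/^0.008/p'; python3 push.py | head -1
```

```text
0.003 red [-16.7  50.8]
  white n790 ang -34.1 r 32.1 axis 54.9 elong 2.8
   r 28 67 -30.8
   r 30 74 -30.4
   r 32 74 -29.8
   r 34 79 -29.2
0.008 red [-13.8  53.7]
TCP washer [ 80.06126664  73.53500146 161.5019972 ] 0.0014340058382506077
```

Call:
{"api": "send_rows", "payload": {
  "steps": [
    {"tx":0,"ty":0.04,"tz":0,"turn":0,"grip":0},
    {"tx":0,"ty":0,"tz":0,"turn":0,"grip":0},
    {"tx":0,"ty":0,"tz":0,"turn":0,"grip":0}
  ]
}}

```text
time: 19.4
position: [0.6069, -0.1789, 0.1611]
tool_rot: [-3.074, 0.64, 0.002]
ft_force: [-0.8, 4.3, -2.3]
grip_width: 0.006
grip_force: 2.0
```

```bash
python3 fin.py 2>/dev/null| sed -n '/^0.003/,/^0.008/p'; python3 push.py | head -1
```

```text
0.003 red [-16.7  50.8]
  white n814 ang -31.7 r 31.9 axis 56.6 elong 3.0
  white n524 ang -128.1 r 33.0 axis -32.3 elong 1.7
   r 28 71 -27.2
   r 30 73 -26.6
   r 32 73 -26.0
   r 34 74 -25.7
0.008 red [-13.9  53.6]
TCP washer [ 79.44178875  71.74487004 161.15234789] 0.005512530920006233
```

Call:
{"api": "send_rows", "payload": {
  "steps": [
    {"tx":0,"ty":0.012,"tz":0,"turn":0,"grip":0},
    {"tx":0,"ty":0,"tz":0,"turn":0,"grip":0},
    {"tx":0,"ty":-0.1,"tz":0,"turn":0,"grip":0},
    {"tx":0,"ty":-0.25,"tz":-0.1,"turn":0,"grip":0},
    {"tx":0,"ty":0,"tz":-0.6,"turn":0,"grip":0},
    {"tx":-0.3,"ty":0.2,"tz":-0.8,"turn":0,"grip":0},
    {"tx":-0.5,"ty":0.3,"tz":-0.64,"turn":0,"grip":0},
    {"tx":-0.35,"ty":0.23,"tz":0,"turn":0,"grip":0},
    {"tx":0,"ty":0,"tz":0,"turn":0,"grip":0},
    {"tx":0,"ty":0,"tz":0,"turn":0,"grip":0}
  ]
}}

```text
time: 20.7
position: [0.5352, -0.1736, 0.29]
tool_rot: [3.075, -0.641, 0.001]
ft_force: [0.0, 0.5, -0.3]
grip_width: 0.003
grip_force: 0.0
```

```bash
python3 fin.py 2>/dev/null; python3 push.py | head -1
```

```text
0.001 red [-17.3  50.1]
  white n1297 ang -19.1 r 29.9 axis 70.7 elong 3.1
  white n2295 ang -149.2 r 9.8 axis -16.1 elong 6.0
   r 28 38 -18.4
   r 30 65 -18.0
   r 32 63 -17.9
   r 34 133 -21.7
0.003 red [-16.9  50.7]
  white n798 ang -33.8 r 31.1 axis 47.8 elong 4.1
  white n2262 ang -145.5 r 8.8 axis -16.2 elong 6.0
   r 28 2 -19.1
   r 30 63 -17.4
   r 32 63 -17.3
   r 34 63 -17.1
0.008 red [-16.   52.4]
  white n643 ang -117.7 r 31.0 axis -28.6 elong 4.1
  white n2178 ang -132.2 r 6.5 axis -16.1 elong 6.0
   r 28 0 
   r 30 0 
   r 32 58 -16.1
   r 34 62 -15.8
0.04 red [-11.2  59.7]
  white n1668 ang -14.6 r 14.9 axis -16.2 elong 6.0
  white n8924 ang -137.3 r 22.8 axis -48.0 elong 2.6
  white n3050 ang 105.0 r 27.5 axis 29.6 elong 2.8
   r 28 63 -15.5
   r 30 62 -15.5
   r 32 9 -15.2
   r 34 0 
TCP washer [ 11.51260318  48.41144152 289.67746665] 0.0071758151176257255
```

```bash
python3 -c "
from bench import ctrl
print(ctrl.close_job())"
```

```text
the job is handed in; nothing more can be done
None
```

The job is handed in: the eggplant lies free on the tub floor beside the daikon, and the knob's pointer measured about 1° from the red tab (6° allowed), with the arm clear of everything. No score came back.

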